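Index the drill jig by feel and pin it

ROBOT

A 6-joint arm with a two-finger parallel gripper is mounted at the origin on the work surface. World frame = base frame: x ahead of the robot, y to its left, z up, the work surface at z = 0. Lengths are in m, angles in rad, forces in N, time in s.
With the tool pointing down it reaches from about 0.35 to 0.85 m from the base axis. Payload 8.1 kg.
Tool frame: the origin (TCP) lies at the very end of the fingers, on their centre line; the grasp point (between the pads) lies 19 mm behind it; z points along the fingers, x is the direction in which the jaws open and shut, and the axes are right-handed (so a half turn about z gives the same grasp; the last joint's range is limited). The gripper opens to 85 mm and grips with 20 to 120 N. Pads are 22 mm wide; open, the fingers measure 114 mm over their backs; the gripper's body (76 mm by 85 mm) begins 54 mm behind the grasp point. The pads swing forward as they close: fully open they stand 13 mm farther back than shut.
Start: joints at [1.224, 0.13, 1.488, -0, 1.523, -0.085], TCP at [0.155, 0.58, 0.206] pointing down, gripper open.
Joint ranges: [-2.96, 2.96], [-0.89, 2.26], [0.02, 2.5], [-1.34, 4.48], [0, 2.73], [-2.66, 2.66]. Speed limits (rad/s): [2.39, 2.39, 2.79, 3.14, 3.14, 3.14].

INTERFACE

Orientations are given as a rotation vector (axis times angle).
In Python, from workcell import r gives the robot as it stands. The module is installed in compiled form; this text tells all that it offers.
- The arm moves only by the tool step_arm, never from a script. Its argument "steps" is a list of rows, each a list of 5 numbers: the shift along the world's x, y, z in mm, then the turn about the world's z in degrees, then the opening, from 0 (shut) to 1 (fully open). In form: [[tx, ty, tz, spin, hand], ...]. A call has 1 to 8 rows; each row shifts and turns the commanded pose from where the row before left it; what a row does not reach is not made up. A row lasts 1/10 s, in which the tool goes at most 50 mm and 8.59 degrees, less where a joint would pass 70% of its speed; a pose out of reach is approached as far as the arm can. A call is refused whole if a number of a shift passes 50 or a number of a turn 8.59, either way. A call with a gripper value outside its range is refused whole. The fingers move at their own pace and stop on an object; "force" is the grip in N (left out, the last holds). Time passes only in rows, so rows that do not move let the fingers close. It gives the time, the measured TCP pose, the force and the opening at its end, in the units of the state.
- r.read_state(): the state, without advancing time (a new reading comes with each control period).
- r.get_image(name): name is "scene" or "side" or "wrist"; returns (picture, depth): 400x640x3 uint8, red, green, blue; 400x640 float32, m along the optical axis (not along the pixel's ray), 0 where there is no reading.
- r.get_calibration(name): a dict with "fx", "fy", "cx", "cy" (pixels), "extrinsics" (4x4, takes a point from camera to world coordinates). Camera axes: x right, y up, looking along -z (the intrinsics and any distortion apply to the point x, -y, -z); pixel columns grow to the right and rows downward; lengths in m; the calibration is good to about 2 mm. A picture is of the moment at which its call begins: read the wrist's pose just before it. get_calibration takes no time and is no camera call; for the wrist camera it gives the pose at the moment of the call.
- r.finish_job(): hands the job in, once; it reports no verdict.
Trained networks look in the newest picture that a camera, given by its name, has taken for a name from the list of things; names that differ only in an ending like _2 or _b are one class to them, and where a whole thing is asked for, a point or a joint stands for the part that bears it (a point fixed in the world has none). Each returns a list of dicts, best first, with "confidence" (0 to 1); they miss things now and then, are a little off and sometimes report something else, mostly with a low value. They report only what shows in the picture. A call takes as long as a camera call.
- r.search_frame(name, camera): "box" ([left, top, right, bottom] in pixels, round what is visible of it).
- r.tip_of(name, camera): "pixel" ([column, row] in pixels: a listed point, or the origin of a listed thing).
The state is a dict: "clock": time; "joint_positions": joint angles; "joint_vel": joint speeds; "effort": joint torques, N m; "tool_pos": TCP position; "orientation": TCP orientation; "ft_force": force on the tool from outside, world axes, zero at the start; "wrist_torque": the same for the moment, N m; "finger_gap": opening from 0.0 (shut) to 1.0 (fully open).
Only numpy, scipy, OpenCV 4.12 (cv2) and the standard library are available. Lean on these libraries where they do the work, as an engineer would, in place of code of your own. Each camera call takes 0.05 s, during which the arm holds its last target.

TASK

The flange blank on the drill jig is not yet at its drilling station. Turn the red bar handle clockwise by feel until the hidden detent ball drops into its notch, stop there, then push the yellow lock pin fully home so that the spindle is locked for drilling, and let go. Never force the pin, which goes in only at the notch, and leave the things around the jig where they are.

Things in the scene. Friction and masses are not known exactly. Their poses are not given: they have to be found in the camera images.
- jig: Green index housing of a hand drill jig, fixed to the bench: foot 225 x 215 x 14 mm, round body 192 mm across with a steel cover 61 mm above the bench. Origin on the bench under the spindle axis, z up; its -x side carries the lock pin and is turned towards the robot (within 0.45 rad), its +x side the drill bush arm.
- drill_bush (a point): Top centre of the brass drill bush, 94 mm above the bench, 44 mm from the spindle axis on the jig's +x side. It is held by a fixed dark steel arm 20 mm wide that reaches from 92 to 32 mm off the axis, its top 91 mm above the bench: keep the fingers above it.
- spindle (a joint): Angle of spindle, flange and bar handle, rad, growing clockwise from above; starts between -0.15 and 0.15, stops at -0.3 and 1.45. The one hidden notch lies between 0.5 and 1.1, different every time. Plain drag on the handle is 0.1 to 0.25 N m, steady in slow turning; a grip of about 30 N turns it (a loose grip slips on the bar).
- flange (a point): Centre of the top face of the plain flange blank on the spindle, 116 mm across, 75 mm above the bench. Feel of the notch: in the last 0.07 rad before its centre the drag falls below half, to nothing or less; past the centre it climbs to 0.5 N m or more over 0.07 rad. Let go where it has just begun to climb and the ball holds the notch centre; let go early in the dip, the spindle may stay short.
- handle_grip (a point): Point on the spindle axis in the red bar handle, 120 mm above the bench, where to grip. The bar is 72 mm long, 14 wide and 25 high (104 to 129 mm above the bench) on a stud 18 mm across; this frame's x runs along the bar, z up, turning with the spindle. At spindle 0 the bar stands 0.6 rad anticlockwise of the jig's x axis.
- lock_pin (a joint): Travel of the lock pin straight down, m: 0 up (start), 0.014 home with the yellow cap down on its steel boss. Slides with about 3 N of friction, no spring, stays where left. Off the notch it stops dead on the hidden plate at 0.003 (and if left down there it adds drag to the spindle). It stands no more than 30 N.
- pin_cap (a point): Centre of the top of the yellow lock pin cap, 26 mm across and 12 mm thick, 80 mm from the spindle axis on the jig's -x side; 104 mm above the bench when up, 90 mm when home. Moves with the pin.
- paint_tin: Bystander: paint tin 74 mm across, 105 mm high, loose on the bench; origin at the centre of its underside.
- spare_flange: Bystander: undrilled aluminium flange blank lying flat, 116 mm across, 8 mm thick, loose; origin at the centre of its underside.
- spanner: Bystander: steel spanner 170 mm long lying flat, loose; origin at its middle, x along it.

How it is judged:
On the way:
1. the handle has been turned clockwise towards the notch (spindle beyond 0.4 rad) with the lock pin still up (value of joint spindle above 0.4 rad and value of joint lock_pin below 0.004 m), for 0.2 s.
At the end, for the whole second after the job is handed in: The lock pin is home in the notch (pushed in more than 12.5 of its 14 mm) and stays there, the spindle stands still beyond 0.4 rad, and the robot has let go of everything (value of joint lock_pin above 0.0125 m and value of joint spindle above 0.4 rad and velocity of joint spindle between -0.05 and 0.05 rad/s); the robot touches nothing.
It fails at once if the lock pin is pressed with more than 30 N (contact force between any of the arm, the fingers and lock_pin above 30 N).
It fails at once if the paint tin, the spare flange or the spanner is moved more than 20 mm (distance of any of paint_tin, spare_flange, spanner from where it was at the start of the episode above 0.02 m).
It also fails if it takes over 67 s, if anything falls off the work surface, if the arm or the gripper's body presses on something with over 40 N, if the wrist force passes 120 N, or if a joint passes its speed limit or range.

## Working session

There is one attempt and no reset: what is moved stays moved. The work goes in short steps, Python scripts to look and compute and a tool call to move; the robot and the scene stay as the last step left them, time stands still between calls to the robot, and variables do not carry over. Pictures are saved under pics/ and viewed, and the job is handed in when it is done.

Besides the shell and the picture viewer there is one more tool, called after "Emit:" by a JSON object that holds its "name" and its "arguments". step_arm: Moves the arm, as the interface text tells. Its arguments: {"type":"object","properties":{"steps":{"type":"array","items":{"type":"array","items":{"type":"number"}}},"force":{"type":"number"}},"required":["steps"]}

```bash
mkdir -p pics; cat > h.py <<'E'
import numpy as np, cv2
from workcell import r
def px2w(cam,u,v,depth=None,z=None,cal=None):
    c=cal or r.get_calibration(cam);T=np.array(c["extrinsics"])
    d=np.array([(u-c["cx"])/c["fx"],-(v-c["cy"])/c["fy"],-1.0])
    if depth is not None: return (T@np.append(d*depth,1))[:3]
    o=T[:3,3];dw=T[:3,:3]@d
    return o+dw*(z-o[2])/dw[2]
E
python3 - <<'E'
from h import *
s=r.read_state();print({k:np.round(v,3).tolist() for k,v in s.items()})
zs=dict(pin_cap=.104,handle_grip=.120,drill_bush=.094,flange=.075,jig=0,paint_tin=0,spare_flange=0,spanner=0)
for cam in ["scene","side"]:
    p,d=r.get_image(cam);cv2.imwrite(f"pics/{cam}0.png",p[:,:,::-1])
    print(cam,{k:v if not hasattr(v,'shape') else np.round(v,3).tolist() for k,v in r.get_calibration(cam).items()})
    for n,z in zs.items():
        for t in r.tip_of(n,cam)[:2]:
            print(n,round(t["confidence"],2),np.round(t["pixel"],1),px2w(cam,*t["pixel"],z=z).round(4))
E
```

```text
{'clock': 0.0, 'joint_positions': [1.224, 0.131, 1.489, 0.0, 1.523, -0.085], 'joint_vel': [0.002, -0.001, 0.0, 0.002, -0.002, 0.0], 'effort': [0.0, -56.941, -50.055, -0.0, 0.015, -0.0], 'tool_pos': [0.155, 0.579, 0.205], 'orientation': [2.492, 1.912, -0.002], 'ft_force': [-0.409, -0.108, -0.113], 'wrist_torque': [0.01, 0.007, -0.043], 'finger_gap': 0.995}
scene {'fx': 511.1269560974397, 'fy': 511.1269560974397, 'cx': 316.13447734369794, 'cy': 206.580571465417, 'extrinsics': [[-0.358, -0.694, 0.624, 1.213], [0.934, -0.258, 0.248, 0.295], [-0.012, 0.672, 0.741, 0.856], [0.0, 0.0, 0.0, 1.0]]}
pin_cap 0.6 [357.2 181.7] [0.4841 0.0971 0.104 ]
handle_grip 0.73 [335.7 196.6] [0.554  0.0743 0.12  ]
drill_bush 0.83 [319.5 216.2] [0.5922 0.0542 0.094 ]
drill_bush 0.46 [336.3 199.2] [0.5372 0.0701 0.094 ]
flange 0.91 [334.  212.3] [0.5565 0.0723 0.075 ]
jig 0.89 [333.1 234.5] [0.5544 0.0706 0.    ]
paint_tin 0.61 [407.1 309.1] [0.6776 0.2647 0.    ]
spare_flange 0.66 [268.8 192.2] [ 0.4874 -0.1121  0.    ]
spanner 0.85 [429.3 256.5] [0.5401 0.277  0.    ]
side {'fx': 437.0865969359889, 'fy': 437.0865969359889, 'cx': 318.47864667821057, 'cy': 204.64910301483917, 'extrinsics': [[-0.771, 0.468, -0.433, 0.188], [-0.637, -0.564, 0.526, 0.554], [0.002, 0.681, 0.733, 0.795], [0.0, 0.0, 0.0, 1.0]]}
pin_cap 0.53 [348.5 239.9] [0.4881 0.0941 0.104 ]
drill_bush 0.73 [316.  207.6] [0.6005 0.0611 0.094 ]
flange 0.82 [327.4 228.5] [0.5541 0.0788 0.075 ]
jig 0.66 [271.6 316.7] [0.5344 0.2799 0.    ]
jig 0.65 [324.9 245.7] [ 0.5646  0.0727 -0.    ]
paint_tin 0.74 [222.8 275.6] [0.6832 0.2762 0.    ]
spare_flange 0.67 [401.2 214.8] [ 0.4812 -0.119   0.    ]
spanner 0.86 [274.5 315.2] [0.5322 0.2737 0.    ]
```

View pics/scene0.png

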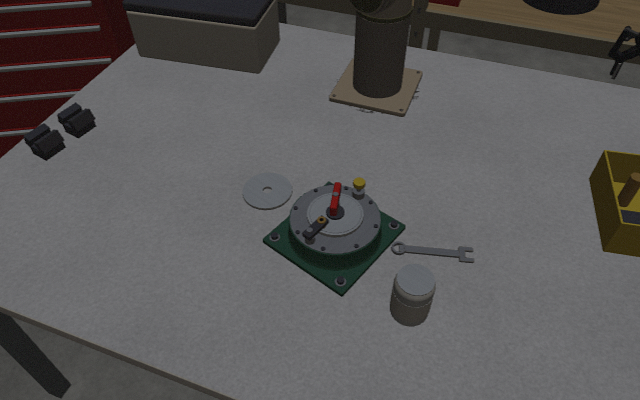

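View pics/side0.png

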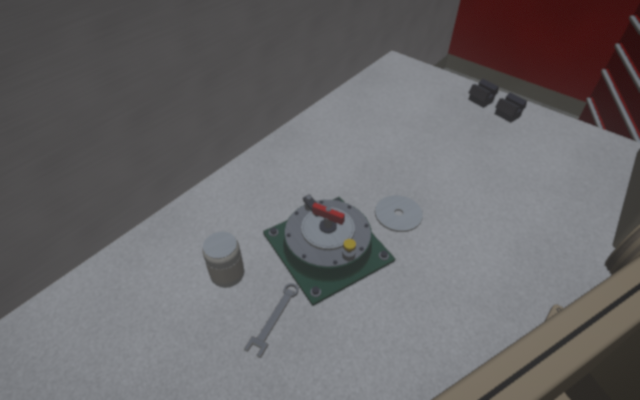

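The scene view shows the jig centrally, with the pin cap near pixel (358,183), the red bar near (336,195) and the bush near (321,219). The side view agrees. The spindle axis is about (0.556, 0.075) and jig yaw about -0.33. Next I'll move above it for a wrist look.

Emit:
{"name": "step_arm", "arguments": {"steps": [[23, -31, 12, 2, 1], [23, -31, 12, 2, 1], [23, -31, 12, 2, 1], [23, -31, 12, 2, 1], [23, -31, 12, 2, 1], [23, -31, 12, 2, 1], [23, -31, 12, 2, 1], [23, -31, 12, 2, 1]]}}

```text
clock: 1.7
tool_pos: [0.3399, 0.3302, 0.3032]
orientation: [2.2, 2.242, 0.001]
ft_force: [0.1, 0.0, 0.2]
finger_gap: 1.002
```

Emit:
{"name": "step_arm", "arguments": {"steps": [[23, -31, 4, 2, 1], [23, -31, 4, 2, 1], [23, -31, 4, 2, 1], [23, -31, 4, 2, 1], [23, -31, 4, 2, 1], [23, -31, 4, 2, 1], [23, -31, 0, 2, 1], [23, -31, 0, 2, 1]]}}

```text
clock: 2.5
tool_pos: [0.5241, 0.0821, 0.3269]
orientation: [1.867, 2.526, 0.001]
ft_force: [0.3, 0.5, 0.6]
finger_gap: 1.001
```

Emit:
{"name": "step_arm", "arguments": {"steps": [[0, 0, 0, 0, 1], [0, 0, 0, 0, 1]]}}

```text
clock: 2.7
tool_pos: [0.5234, 0.0828, 0.3262]
orientation: [-1.871, -2.523, 0.0]
ft_force: [-0.1, -0.3, 1.3]
finger_gap: 1.002
```

```bash
cat > look.py <<'E'
import sys
from h import *
tag=sys.argv[1]
s=r.read_state();print({k:np.round(v,3).tolist() for k,v in s.items()})
cal=r.get_calibration("wrist");p,d=r.get_image("wrist");cv2.imwrite(f"pics/wrist{tag}.png",p[:,:,::-1])
np.savez(f"w{tag}.npz",p=p,d=d,E=cal["extrinsics"],k=[cal[x] for x in("fx","fy","cx","cy")])
print(np.round(cal["extrinsics"],3).tolist())
for n,z in dict(pin_cap=.104,handle_grip=.120,drill_bush=.094,flange=.075,jig=0).items():
    for t in r.tip_of(n,"wrist")[:2]:
        print(n,round(t["confidence"],2),np.round(t["pixel"],1),px2w("wrist",*t["pixel"],z=z,cal=cal).round(4))
E
python3 look.py 1
```

```text
{'clock': 2.7, 'joint_positions': [0.06, -0.077, 1.483, 0.0, 1.736, -1.805], 'joint_vel': [0.035, -0.019, 0.008, 0.004, 0.004, 0.009], 'effort': [-1.465, -45.856, -50.845, -0.231, -0.128, -0.253], 'tool_pos': [0.523, 0.083, 0.326], 'orientation': [-1.871, -2.523, 0.0], 'ft_force': [-0.053, -0.272, 1.3], 'wrist_torque': [-0.015, -0.005, -0.001], 'finger_gap': 1.002}
[[-0.29, -0.911, -0.292, 0.449], [0.957, -0.277, -0.088, 0.061], [-0.001, -0.305, 0.952, 0.493], [0.0, 0.0, 0.0, 1.0]]
pin_cap 0.83 [336.1 144.7] [0.4812 0.0952 0.104 ]
handle_grip 0.76 [303.8 192.6] [0.5559 0.0709 0.12  ]
drill_bush 0.58 [288.4 212.6] [0.6009 0.0577 0.094 ]
flange 0.72 [305.4 187.1] [0.5595 0.072  0.075 ]
jig 0.83 [308.  175.4] [0.5569 0.0724 0.    ]
```

View pics/wrist1.png

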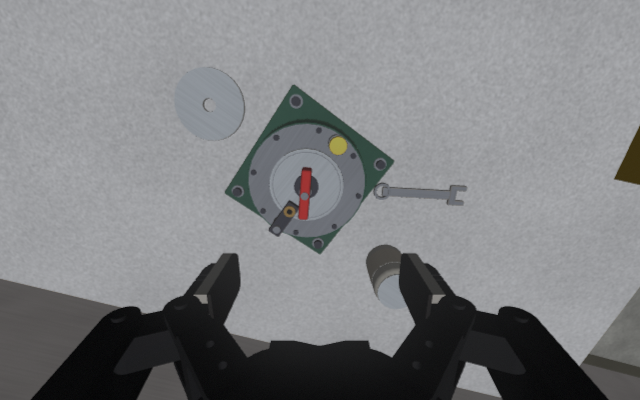

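The wrist picture shows the red bar from (306,170) to (304,218), the cap at (338,146), the bush at (289,212) and the body centre at about (306,185). I'll measure these by colour segmentation.

```bash
cat > seg.py <<'E'
import sys
from h import *
f=np.load(f"w{sys.argv[1]}.npz");p=f["p"].astype(int);d=f["d"];k=f["k"];cal=dict(fx=k[0],fy=k[1],cx=k[2],cy=k[3],extrinsics=f["E"])
R,G,B=p[...,0],p[...,1],p[...,2]
def blob(m):
    n,l,st,c=cv2.connectedComponentsWithStats(m.astype(np.uint8));i=1+st[1:,4].argmax();return l==i
red=blob((R>90)&(R>2*G)&(R>2*B)); yel=blob((R>110)&(G>100)&(B<0.6*G)&(np.arange(640)<500))
for n,m,z in(("red",red,.129),("yel",yel,.104)):
    v,u=np.nonzero(m)
    P=np.array([px2w("",a,b,depth=d[b,a],cal=cal) for a,b in zip(u,v)]); 
    top=P[np.abs(P[:,2]-z)<.006]
    print(n,len(P),len(top),"z med",np.median(P[:,2]).round(4),"top z",np.median(top[:,2]).round(4))
    xy=top[:,:2];(c,sz,a)=cv2.minAreaRect(xy.astype(np.float32)*1000);print(" centre",np.round(c,1),np.round(sz,1),"mean",xy.mean(0).round(4))
    w,V=np.linalg.eigh(np.cov(xy.T));print(" axis yaw",np.degrees(np.arctan(V[1,1]/V[0,1])).round(2), 'ratio',w)
E
python3 seg.py 1
```

```text
red 222 221 z med 0.1287 top z 0.1287
 centre [539.9  68.9] [35.8 13.2] mean [0.5377 0.0684]
 axis yaw 13.38 ratio [1.46449082e-05 8.63469028e-05]
yel 245 244 z med 0.1034 top z 0.1034
 centre [481.3  97.7] [23.2 23.8] mean [0.4813 0.0977]
 axis yaw 29.5 ratio [3.61820456e-05 3.80950264e-05]
```

```bash
sed -i 's/^red=.*/red=(R>90)\&(R>2*G)\&(R>2*B); red[:, :200]=0; red[:,420:]=0; red[300:]=0; yel=blob((R>110)\&(G>100)\&(B<0.6*G)\&(np.arange(640)<500))/' seg.py; python3 seg.py 1
python3 - <<'E'
from h import *
p=cv2.imread("pics/wrist1.png")[70:270,180:440];cv2.imwrite("pics/w1z.png",cv2.resize(p,None,fx=3,fy=3,interpolation=cv2.INTER_CUBIC))
E
```

```text
red 395 394 z med 0.1288 top z 0.1288
 centre [556.4  72.3] [69.4 13.2] mean [0.5545 0.0718]
 axis yaw 11.6 ratio [1.41373992e-05 4.54218715e-04]
yel 245 244 z med 0.1034 top z 0.1034
 centre [481.3  97.7] [23.2 23.8] mean [0.4813 0.0977]
 axis yaw 29.5 ratio [3.61820456e-05 3.80950264e-05]
```

View pics/w1z.png

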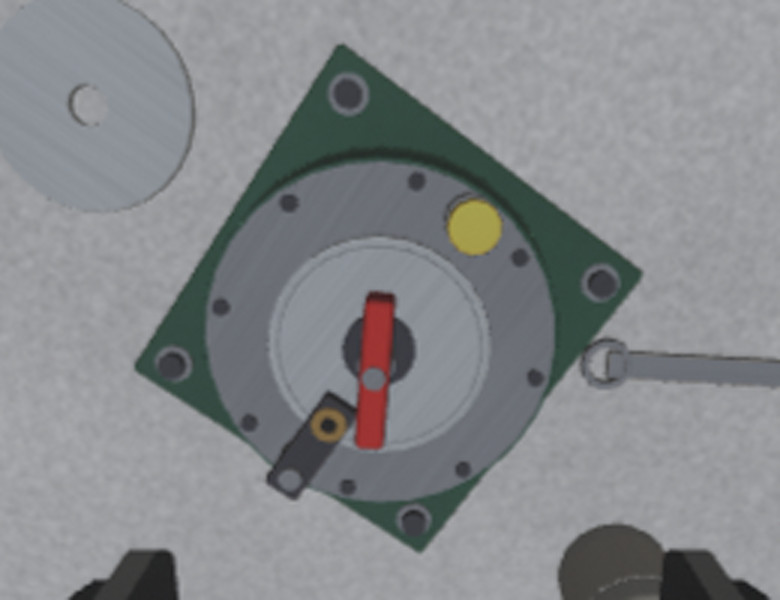

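Cap to axis measures 79.3 mm (80 expected) and the bar is 69 x 13 mm, so the fix is consistent: axis (0.556, 0.072), bar yaw 11.6°. I'll rotate -5.3° and descend.

Emit:
{"name": "step_arm", "arguments": {"steps": [[16, -5, -30, -3, 1], [17, -6, -30, -2.3, 1], [0, 0, -40, 0, 1], [0, 0, -40, 0, 1], [0, 0, -30, 0, 1], [0, 0, 0, 0, 1], [0, 0, 0, 0, 1]]}}

```text
clock: 3.7
tool_pos: [0.556, 0.073, 0.1571]
orientation: [-1.982, -2.437, 0.0]
ft_force: [0.1, -0.4, 1.0]
finger_gap: 1.0
```

```bash
python3 look.py 2; python3 seg.py 2
```

```text
{'clock': 3.7, 'joint_positions': [0.039, 0.053, 1.661, 0.0, 1.428, -1.737], 'joint_vel': [-0.004, -0.027, -0.049, -0.002, 0.001, -0.002], 'effort': [0.0, -48.952, -45.91, -0.002, -0.038, 0.003], 'tool_pos': [0.556, 0.073, 0.157], 'orientation': [-1.982, -2.437, 0.0], 'ft_force': [0.122, -0.404, 1.011], 'wrist_torque': [0.004, -0.037, 0.048], 'finger_gap': 1.0}
[[-0.204, -0.932, -0.299, 0.48], [0.979, -0.194, -0.061, 0.058], [-0.001, -0.305, 0.952, 0.324], [0.0, 0.0, 0.0, 1.0]]
pin_cap 0.72 [369.9 127.6] [0.4818 0.0982 0.104 ]
pin_cap 0.27 [320.2 181.9] [0.5315 0.0696 0.104 ]
handle_grip 0.75 [317.3 216.5] [0.5556 0.0723 0.12  ]
handle_grip 0.43 [159.5  90.2] [ 0.487  -0.0524  0.12  ]
drill_bush 0.85 [293.1 247.2] [0.5994 0.0583 0.094 ]
drill_bush 0.37 [436.7 294.9] [0.6217 0.205  0.094 ]
flange 0.71 [314.7 213.7] [0.57   0.0723 0.075 ]
flange 0.56 [316.6 203.3] [0.5594 0.072  0.075 ]
jig 0.78 [319.2 183.1] [0.5577 0.0741 0.    ]
jig 0.59 [312.  217.1] [0.6024 0.0742 0.    ]
red 1295 1287 z med 0.1287 top z 0.1287
 centre [556.7  72.1] [70.1 13.4] mean [0.5545 0.0718]
 axis yaw 11.81 ratio [1.47154641e-05 4.56550389e-04]
yel 843 839 z med 0.1033 top z 0.1033
 centre [481.6  98. ] [23.9 24. ] mean [0.4814 0.0979]
 axis yaw -37.82 ratio [3.78621454e-05 3.93155374e-05]
```

View pics/wrist2.png

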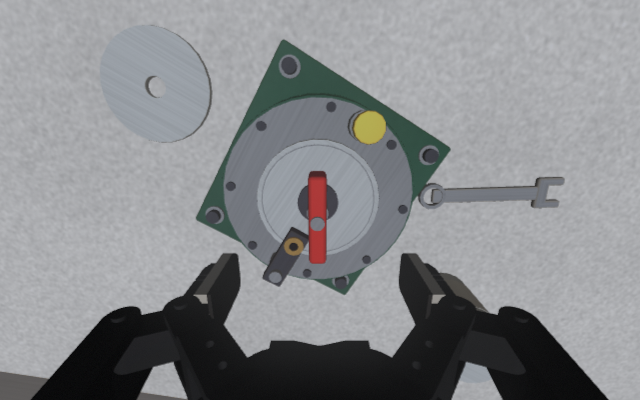

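The bar is at (317,171)–(317,263), upright between the fingers. Yaw (11.8°) and centre agree with the first look. I'll go down and grip.

Emit:
{"name": "step_arm", "arguments": {"steps": [[0.5, -0.8, -30, 0, 1], [0, 0, -24, 0, 1], [0, 0, 0, 0, 1], [0, 0, 0, 0, 0.5], [0, 0, 0, 0, 0], [0, 0, 0, 0, 0], [0, 0, 0, 0, 0], [0, 0, 0, 0, 0]], "force": 35}}

```text
clock: 4.8
tool_pos: [0.5573, 0.0717, 0.1033]
orientation: [1.983, 2.435, 0.001]
ft_force: [0.4, -6.3, 10.2]
finger_gap: 0.145
```

```bash
cat > st.py <<'E'
from h import *
from scipy.spatial.transform import Rotation as Ro
s=r.read_state()
x=Ro.from_rotvec(s["orientation"]).as_matrix()[:,0];y=np.degrees(np.arctan2(x[1],x[0]))%180
print("t",round(s["clock"],2),"yaw",round(y,2),"turned",round(101.7-y,2),"pos",np.round(s["tool_pos"],4),"F",np.round(s["ft_force"],2),"T",np.round(s["wrist_torque"],3),"e6",np.round(s["effort"][5],3),"gap",round(s["finger_gap"],3))
E
python3 st.py
```

```text
t 4.8 yaw 101.7 turned -0.0 pos [0.5573 0.0717 0.1033] F [ 0.43 -6.32 10.23] T [-1.098 -0.225 -0.02 ] e6 0.005 gap 0.145
```

Gripped (gap 0.145 of 85 mm is about 12 mm). Starting spindle angle is roughly 0.06 rad. Now the turning begins.

Emit:
{"name": "step_arm", "arguments": {"steps": [[0, 0, 0, -1, 0], [0, 0, 0, -1, 0], [0, 0, 0, -1, 0], [0, 0, 0, -1, 0], [0, 0, 0, -1, 0], [0, 0, 0, -1, 0]]}}

```text
clock: 5.4
tool_pos: [0.5574, 0.0716, 0.1034]
orientation: [2.109, 2.327, 0.001]
ft_force: [-1.2, -1.2, 5.5]
finger_gap: 0.139
```

```bash
python3 st.py
```

```text
t 5.4 yaw 95.62 turned 6.08 pos [0.5574 0.0716 0.1034] F [-1.16 -1.15  5.49] T [-0.315  0.152  0.281] e6 -0.057 gap 0.139
```

Emit:
{"name": "step_arm", "arguments": {"steps": [[0, 0, 0, -1, 0], [0, 0, 0, -1, 0], [0, 0, 0, -1, 0], [0, 0, 0, -1, 0], [0, 0, 0, -1, 0], [0, 0, 0, -1, 0]]}}

```text
clock: 6.0
tool_pos: [0.5573, 0.0715, 0.1034]
orientation: [2.228, 2.213, 0.001]
ft_force: [-1.5, -2.0, 5.7]
finger_gap: 0.136
```

```bash
python3 st.py
```

```text
t 6.0 yaw 89.62 turned 12.08 pos [0.5573 0.0715 0.1034] F [-1.51 -1.95  5.72] T [-0.337  0.209  0.302] e6 -0.055 gap 0.136
```

Emit:
{"name": "step_arm", "arguments": {"steps": [[0, 0, 0, -1, 0], [0, 0, 0, -1, 0], [0, 0, 0, -1, 0], [0, 0, 0, -1, 0]]}}

```text
clock: 6.4
tool_pos: [0.5573, 0.0715, 0.1034]
orientation: [2.304, 2.134, 0.001]
ft_force: [-1.5, -1.3, 5.7]
finger_gap: 0.136
```

```bash
python3 st.py
```

```text
t 6.4 yaw 85.62 turned 16.08 pos [0.5573 0.0715 0.1034] F [-1.46 -1.31  5.69] T [-0.326  0.211  0.282] e6 -0.056 gap 0.136
```

Drag is steady at about 0.29 N m, so I'll continue in small steps with a reading each.

Emit:
{"name": "step_arm", "arguments": {"steps": [[0, 0, 0, -1, 0], [0, 0, 0, -1, 0], [0, 0, 0, -1, 0]]}}

```text
clock: 6.7
tool_pos: [0.5574, 0.0715, 0.1034]
orientation: [2.359, 2.073, 0.001]
ft_force: [-0.4, -1.8, 6.2]
finger_gap: 0.137
```

```bash
python3 st.py
```

```text
t 6.7 yaw 82.62 turned 19.08 pos [0.5574 0.0715 0.1034] F [-0.43 -1.82  6.19] T [-0.284  0.209  0.325] e6 -0.055 gap 0.137
```

Emit:
{"name": "step_arm", "arguments": {"steps": [[0, 0, 0, -1, 0], [0, 0, 0, -1, 0]]}}

```text
clock: 6.9
tool_pos: [0.5573, 0.0715, 0.1034]
orientation: [2.395, 2.032, 0.001]
ft_force: [0.3, -1.9, 5.4]
finger_gap: 0.137
```

```bash
python3 st.py
```

```text
t 6.9 yaw 80.62 turned 21.08 pos [0.5573 0.0715 0.1034] F [ 0.3  -1.95  5.38] T [-0.297  0.163  0.352] e6 -0.057 gap 0.137
```

Emit:
{"name": "step_arm", "arguments": {"steps": [[0, 0, 0, -1, 0]]}}

```text
clock: 7.0
tool_pos: [0.5573, 0.0715, 0.1034]
orientation: [2.412, 2.011, 0.001]
ft_force: [-1.0, -2.3, 6.2]
finger_gap: 0.138
```

```bash
python3 st.py
```

```text
t 7.0 yaw 79.62 turned 22.08 pos [0.5573 0.0715 0.1034] F [-0.96 -2.33  6.21] T [-0.366  0.206  0.299] e6 -0.058 gap 0.138
```

Emit:
{"name": "step_arm", "arguments": {"steps": [[0, 0, 0, -1, 0]]}}

```text
clock: 7.1
tool_pos: [0.5574, 0.0715, 0.1034]
orientation: [2.43, 1.989, 0.001]
ft_force: [-1.8, -2.0, 6.4]
finger_gap: 0.139
```

```bash
python3 st.py
```

```text
t 7.1 yaw 78.62 turned 23.08 pos [0.5574 0.0715 0.1034] F [-1.82 -1.96  6.44] T [-0.344  0.197  0.294] e6 -0.057 gap 0.139
```

Emit:
{"name": "step_arm", "arguments": {"steps": [[0, 0, 0, -1, 0]]}}

```text
clock: 7.2
tool_pos: [0.5573, 0.0715, 0.1034]
orientation: [2.447, 1.968, 0.001]
ft_force: [-2.1, -1.7, 5.4]
finger_gap: 0.138
```

```bash
python3 st.py
```

```text
t 7.2 yaw 77.62 turned 24.08 pos [0.5573 0.0715 0.1034] F [-2.11 -1.71  5.38] T [-0.304  0.099  0.269] e6 -0.056 gap 0.138
```

Emit:
{"name": "step_arm", "arguments": {"steps": [[0, 0, 0, -1, 0]]}}

```text
clock: 7.3
tool_pos: [0.5573, 0.0715, 0.1034]
orientation: [2.464, 1.947, 0.001]
ft_force: [-1.1, -2.1, 6.4]
finger_gap: 0.137
```

```bash
python3 st.py
```

```text
t 7.3 yaw 76.62 turned 25.08 pos [0.5573 0.0715 0.1034] F [-1.08 -2.13  6.36] T [-0.334  0.171  0.298] e6 -0.055 gap 0.137
```

Emit:
{"name": "step_arm", "arguments": {"steps": [[0, 0, 0, -1, 0]]}}

```text
clock: 7.4
tool_pos: [0.5573, 0.0715, 0.1034]
orientation: [2.481, 1.925, 0.001]
ft_force: [-1.0, -1.8, 5.7]
finger_gap: 0.137
```

```bash
python3 st.py
```

```text
t 7.4 yaw 75.62 turned 26.08 pos [0.5573 0.0715 0.1034] F [-1.03 -1.8   5.74] T [-0.339  0.172  0.307] e6 -0.056 gap 0.137
```

Emit:
{"name": "step_arm", "arguments": {"steps": [[0, 0, 0, -1, 0]]}}

```text
clock: 7.5
tool_pos: [0.5574, 0.0715, 0.1034]
orientation: [2.498, 1.903, 0.001]
ft_force: [-1.4, -1.9, 6.0]
finger_gap: 0.137
```

```bash
python3 st.py
```

```text
t 7.5 yaw 74.62 turned 27.08 pos [0.5574 0.0715 0.1034] F [-1.44 -1.87  6.04] T [-0.342  0.177  0.355] e6 -0.056 gap 0.137
```

I'll check that the bar really turns with the fingers.

```bash
python3 look.py 3 | tail -8; python3 - <<'E'
from h import *
a=cv2.imread("pics/wrist3.png")
p,_=r.get_image("scene");c=p[150:260,260:440,::-1];cv2.imwrite("pics/m3.png",np.vstack([cv2.resize(a,(480,300)),cv2.resize(c,(480,293))]))
E
```

```text
{'clock': 7.5, 'joint_positions': [0.037, 0.099, 1.714, -0.001, 1.328, -1.265], 'joint_vel': [0.001, -0.0, -0.001, -0.001, 0.002, 0.174], 'effort': [0.696, -49.728, -45.135, 0.751, -0.412, -0.056], 'tool_pos': [0.557, 0.072, 0.103], 'orientation': [2.498, 1.903, 0.001], 'ft_force': [-1.436, -1.869, 6.039], 'wrist_torque': [-0.342, 0.177, 0.355], 'finger_gap': 0.137}
[[0.265, -0.918, -0.296, 0.482], [0.964, 0.252, 0.083, 0.093], [-0.001, -0.307, 0.952, 0.27], [0.0, 0.0, 0.0, 1.0]]
pin_cap 0.95 [327.1 106.2] [0.4795 0.0986 0.104 ]
handle_grip 0.81 [317.4 245.9] [0.5549 0.0721 0.12  ]
flange 0.78 [316.9 221.6] [0.557  0.0708 0.075 ]
jig 0.81 [319.7 194.3] [0.5579 0.0728 0.    ]
jig 0.65 [518.5 251.4] [0.6776 0.2644 0.    ]
```

View pics/m3.png

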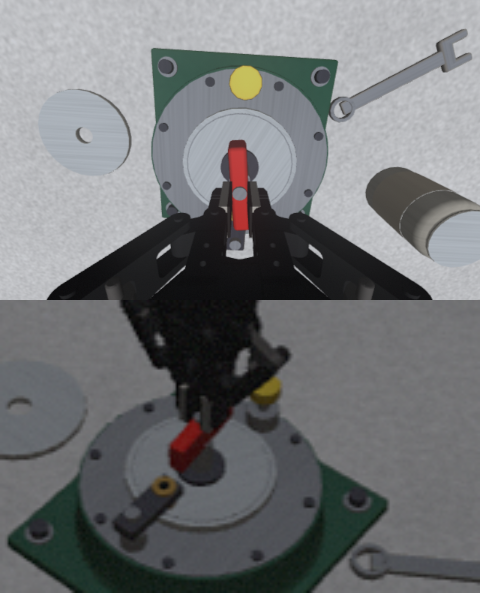

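The bar turns with the fingers, tilted slightly in the wrist frame ((237,145)–(241,228)). I'll quantify the lag.

```bash
python3 seg.py 3; python3 st.py
```

```text
red 1971 1957 z med 0.1287 top z 0.1287
 centre [554.6  73.1] [13.4 66.2] mean [0.5501 0.074 ]
 axis yaw -12.95 ratio [1.37081967e-05 4.02307963e-04]
yel 1545 1537 z med 0.1034 top z 0.1034
 centre [481.3  98.1] [24.3 24.7] mean [0.4814 0.0982]
 axis yaw 60.35 ratio [3.81034268e-05 3.82896923e-05]
t 7.85 yaw 74.66 turned 27.04 pos [0.5574 0.0715 0.1034] F [-1.18 -2.07  6.33] T [-0.348  0.161  0.289] e6 0.261 gap 0.136
```

The bar lags the tool by about 2.3° (24.75° turned). I'll firm up the grip a little and go on.

Emit:
{"name": "step_arm", "arguments": {"steps": [[0, 0, 0, -0.5, 0], [0, 0, 0, -1, 0]], "force": 50}}

```text
clock: 8.05
tool_pos: [0.5573, 0.0715, 0.1035]
orientation: [2.522, 1.871, 0.001]
ft_force: [-0.8, -2.6, 6.1]
finger_gap: 0.124
```

```bash
python3 st.py
```

```text
t 8.05 yaw 73.14 turned 28.56 pos [0.5573 0.0715 0.1035] F [-0.76 -2.64  6.09] T [-0.313  0.213  0.288] e6 -0.218 gap 0.124
```

Emit:
{"name": "step_arm", "arguments": {"steps": [[0, 0, 0, -1, 0]]}}

```text
clock: 8.15
tool_pos: [0.5573, 0.0715, 0.1035]
orientation: [2.539, 1.848, 0.001]
ft_force: [-1.0, -1.9, 6.8]
finger_gap: 0.125
```

```bash
python3 st.py
```

```text
t 8.15 yaw 72.12 turned 29.58 pos [0.5573 0.0715 0.1035] F [-1.04 -1.86  6.84] T [-0.298  0.234  0.209] e6 -0.11 gap 0.125
```

Emit:
{"name": "step_arm", "arguments": {"steps": [[0, 0, 0, -1, 0]]}}

```text
clock: 8.25
tool_pos: [0.5573, 0.0715, 0.1034]
orientation: [2.555, 1.826, 0.001]
ft_force: [-0.6, -1.1, 5.7]
finger_gap: 0.124
```

```bash
python3 st.py
```

```text
t 8.25 yaw 71.11 turned 30.59 pos [0.5573 0.0715 0.1034] F [-0.59 -1.07  5.67] T [-0.397  0.178  0.178] e6 -0.16 gap 0.124
```

Emit:
{"name": "step_arm", "arguments": {"steps": [[0, 0, 0, -1, 0]]}}

```text
clock: 8.35
tool_pos: [0.5573, 0.0715, 0.1035]
orientation: [2.571, 1.804, 0.001]
ft_force: [-1.0, -3.2, 6.3]
finger_gap: 0.121
```

```bash
python3 st.py
```

```text
t 8.35 yaw 70.11 turned 31.59 pos [0.5573 0.0715 0.1035] F [-1.02 -3.17  6.27] T [-0.365  0.23   0.092] e6 -0.298 gap 0.121
```

Emit:
{"name": "step_arm", "arguments": {"steps": [[0, 0, 0, -1, 0]]}}

```text
clock: 8.45
tool_pos: [0.5573, 0.0715, 0.1034]
orientation: [2.587, 1.781, 0.001]
ft_force: [-1.3, -0.9, 6.8]
finger_gap: 0.123
```

```bash
python3 st.py
```

```text
t 8.45 yaw 69.1 turned 32.6 pos [0.5573 0.0715 0.1034] F [-1.34 -0.92  6.8 ] T [-0.359  0.196  0.156] e6 -0.184 gap 0.123
```

The drag is falling (0.29 → 0.21 → 0.18 → 0.09): this is the dip. I'll use finer steps now.

Emit:
{"name": "step_arm", "arguments": {"steps": [[0, 0, 0, -0.5, 0]]}}

```text
clock: 8.55
tool_pos: [0.5573, 0.0715, 0.1035]
orientation: [2.594, 1.77, 0.001]
ft_force: [-1.4, -2.3, 5.2]
finger_gap: 0.123
```

```bash
python3 st.py
```

```text
t 8.55 yaw 68.61 turned 33.09 pos [0.5573 0.0715 0.1035] F [-1.41 -2.32  5.25] T [-0.367  0.203  0.23 ] e6 0.188 gap 0.123
```

Emit:
{"name": "step_arm", "arguments": {"steps": [[0, 0, 0, -0.5, 0]]}}

```text
clock: 8.65
tool_pos: [0.5574, 0.0715, 0.1035]
orientation: [2.602, 1.759, 0.001]
ft_force: [-1.1, -2.1, 6.1]
finger_gap: 0.121
```

```bash
python3 st.py
```

```text
t 8.65 yaw 68.13 turned 33.57 pos [0.5574 0.0715 0.1035] F [-1.13 -2.07  6.1 ] T [-0.375  0.223  0.284] e6 0.104 gap 0.121
```

Emit:
{"name": "step_arm", "arguments": {"steps": [[0, 0, 0, -0.5, 0]]}}

```text
clock: 8.75
tool_pos: [0.5573, 0.0715, 0.1035]
orientation: [2.609, 1.748, 0.001]
ft_force: [-1.2, -1.9, 6.4]
finger_gap: 0.12
```

```bash
python3 st.py
```

```text
t 8.75 yaw 67.64 turned 34.06 pos [0.5573 0.0715 0.1035] F [-1.19 -1.91  6.41] T [-0.387  0.268  0.379] e6 0.14 gap 0.12
```

The drag bottomed out, then climbed past the plain level to 0.38. That is just past the centre, so I'll measure the bar and then let go.

```bash
python3 look.py 4 | tail -5; python3 seg.py 4;python3 st.py
```

```text
handle_grip 0.98 [317.4 247.2] [0.5558 0.0721 0.12  ]
drill_bush 0.65 [321.1 221.8] [0.5511 0.0765 0.094 ]
drill_bush 0.61 [322.5 287.8] [0.6004 0.0575 0.094 ]
flange 0.77 [318.2 219.9] [0.556  0.0723 0.075 ]
jig 0.62 [319.1 194.1] [0.5575 0.0723 0.    ]
red 1897 1871 z med 0.1288 top z 0.1288
 centre [554.7  73.4] [13.4 66. ] mean [0.5496 0.0751]
 axis yaw -20.26 ratio [1.27816476e-05 4.03419104e-04]
yel 1544 1529 z med 0.1034 top z 0.1034
 centre [481.6  98.2] [24.5 24.8] mean [0.4814 0.0983]
 axis yaw -32.02 ratio [3.79569841e-05 3.82149009e-05]
t 9.05 yaw 67.66 turned 34.04 pos [0.5574 0.0715 0.1035] F [-1.24 -1.89  5.95] T [-0.435  0.19   0.286] e6 0.286 gap 0.123
```

Emit:
{"name": "step_arm", "arguments": {"steps": [[0, 0, 0, 0, 0.3], [0, 0, 0, 0, 0.6], [0, 0, 0, 0, 1], [0, 0, 0, 0, 1], [0, 0, 0, 0, 1], [0, 0, 0, 0, 1]]}}

```text
clock: 9.65
tool_pos: [0.5567, 0.0718, 0.1024]
orientation: [-2.609, -1.75, 0.0]
ft_force: [0.5, 0.1, -0.6]
finger_gap: 0.999
```

```bash
python3 look.py 5 | tail -5; python3 seg.py 5;python3 st.py
```

```text
pin_cap 0.81 [308.2 110.9] [0.4809 0.0972 0.104 ]
handle_grip 0.72 [317.9 246.9] [0.5546 0.073  0.12  ]
drill_bush 0.88 [324.  286.8] [0.5987 0.0595 0.094 ]
flange 0.62 [317.8 221.2] [0.5558 0.0721 0.075 ]
jig 0.63 [320.  195.4] [0.5581 0.0731 0.    ]
red 2057 2047 z med 0.1287 top z 0.1287
 centre [554.   73.7] [13.4 64.4] mean [0.5506 0.075 ]
 axis yaw -19.12 ratio [1.50859158e-05 3.82295450e-04]
yel 1554 1551 z med 0.1034 top z 0.1034
 centre [481.8  98.1] [24.8 24.5] mean [0.4814 0.0983]
 axis yaw -87.53 ratio [3.79633457e-05 3.84746964e-05]
t 9.95 yaw 67.7 turned 34.0 pos [0.5568 0.0718 0.1025] F [0.61 0.49 0.17] T [-0.042  0.049 -0.024] e6 0.0 gap 1.005
```

View pics/wrist5.png

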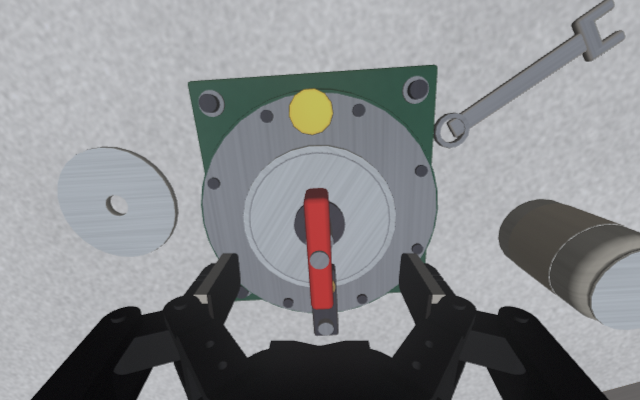

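The bar sprang back 1.1° to -19.1° on release, so the ball holds the notch (spindle about 0.60 rad). Next I'll rise, shut the fingers and go over the cap at (0.4815, 0.098).

Emit:
{"name": "step_arm", "arguments": {"steps": [[0, 0, 30, 0, 1], [0, 0, 40, 0, 1], [-25, 9, 0, 0, 0], [-25, 9, 0, 0, 0], [-25, 8, 0, 0, 0], [0, 0, 0, 0, 0], [0, 0, 0, 0, 0], [0, 0, 0, 0, 0]]}}

```text
clock: 10.75
tool_pos: [0.4825, 0.0975, 0.1728]
orientation: [2.609, 1.749, 0.001]
ft_force: [-0.4, -0.4, -0.3]
finger_gap: 0.004
```

Emit:
{"name": "step_arm", "arguments": {"steps": [[0, 0, -20, 0, 0], [0, 0, -20, 0, 0], [0, 0, -12, 0, 0], [0, 0, -5, 0, 0], [0, 0, 0, 0, 0], [0, 0, 0, 0, 0]]}}

```text
clock: 11.35
tool_pos: [0.4824, 0.0978, 0.1163]
orientation: [2.609, 1.75, 0.001]
ft_force: [1.1, 0.8, 1.1]
finger_gap: 0.002
```

```bash
python3 look.py 6 | tail -5; python3 seg.py 6;python3 st.py
```

```text
[[0.379, -0.881, -0.284, 0.41], [0.925, 0.361, 0.117, 0.129], [-0.001, -0.307, 0.952, 0.283], [0.0, 0.0, 0.0, 1.0]]
pin_cap 0.23 [496.5 166.6] [0.4848 0.223  0.104 ]
handle_grip 0.56 [322.4 336.5] [0.5556 0.0714 0.12  ]
drill_bush 0.92 [328.5 357.3] [0.6019 0.0587 0.094 ]
jig 0.87 [320.3 258.8] [0.5583 0.069  0.    ]
t 11.65 yaw 67.7 turned 34.0 pos [0.4821 0.0978 0.1161] F [0.11 0.29 0.82] T [-0.076  0.    -0.032] e6 -0.0 gap 0.002Traceback (most recent call last):
  File "seg.py", line 11, in <module>
    top=P[np.abs(P[:,2]-z)<.006]
                 ~^^^^^
IndexError: too many indices for array: array is 1-dimensional, but 2 were indexed
```

View pics/wrist6.png

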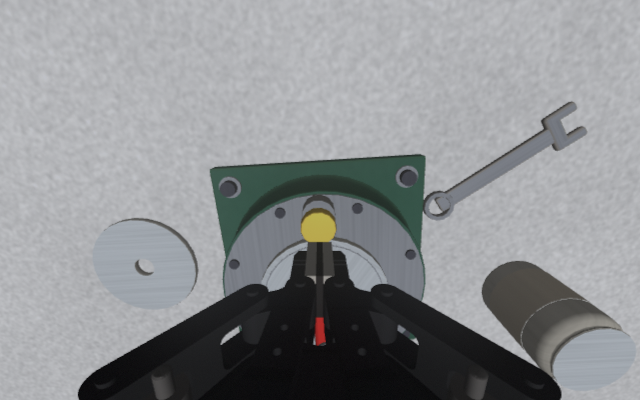

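```bash
python3 - <<'E'
from h import *
f=np.load("w6.npz");E=f["E"];fx,fy,cx,cy=f["k"]
for n,P in dict(tcp=(.4821,.0978,.1161),cap=(.4815,.098,.104),cap_far=(.4815-.0123,.098+.0042,.104),cap_near=(.4815+.0123,.098-.0042,.104)).items():
    q=np.linalg.inv(E)@np.append(P,1);print(n,cx+fx*q[0]/-q[2],cy-fy*q[1]/-q[2])
p=f["p"][180:300,240:400,::-1];cv2.imwrite("pics/w6z.png",cv2.resize(p,None,fx=4.5,fy=4.5,interpolation=cv2.INTER_CUBIC))
E
```

```text
tcp 317.568472369469 237.42472638146083
cap 317.6140744071619 229.2345134153542
cap_far 316.4477037199711 211.8651714371893
cap_near 318.7335550902468 245.90557951465954
```

View pics/w6z.png

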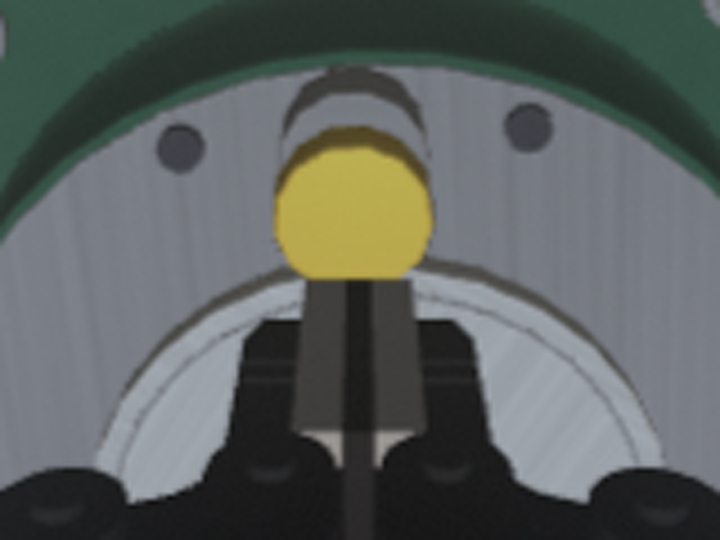

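```bash
python3 - <<'E'
from h import *
f=np.load("w6.npz");d=f["d"];k=f["k"];cal=dict(fx=k[0],fy=k[1],cx=k[2],cy=k[3],extrinsics=f["E"])
for v in range(226,282,4):
    print(v,[px2w("",u,v,depth=d[v,u],cal=cal).round(4).tolist() for u in (312,327)])
E
```

```text
226 [[0.4778, 0.0952, 0.1037], [0.4819, 0.1049, 0.1034]]
230 [[0.4806, 0.0941, 0.1038], [0.4851, 0.1037, 0.1026]]
234 [[0.4837, 0.0928, 0.1033], [0.4872, 0.1028, 0.1043]]
238 [[0.4863, 0.0917, 0.1038], [0.4909, 0.1014, 0.1026]]
242 [[0.4712, 0.0992, 0.1447], [0.4743, 0.1068, 0.1447]]
246 [[0.471, 0.0994, 0.1499], [0.474, 0.1068, 0.15]]
250 [[0.4713, 0.0994, 0.1539], [0.4738, 0.1068, 0.1549]]
254 [[0.4715, 0.0994, 0.1579], [0.4738, 0.1066, 0.159]]
258 [[0.4716, 0.0995, 0.1618], [0.4742, 0.1064, 0.1621]]
262 [[0.4716, 0.0996, 0.1658], [0.4743, 0.1063, 0.1659]]
266 [[0.4717, 0.0997, 0.1694], [0.474, 0.1062, 0.1698]]
270 [[0.4713, 0.0999, 0.1736], [0.4737, 0.1062, 0.1738]]
274 [[0.4715, 0.0999, 0.1764], [0.4735, 0.1062, 0.1773]]
278 [[0.4723, 0.0996, 0.1782], [0.4746, 0.1058, 0.1786]]
```

```bash
python3 - <<'E'
from h import *
for t in "3","5","6":
    f=np.load(f"w{t}.npz");d=f["d"].astype(float);k=f["k"];E=f["E"]
    vv,uu=np.mgrid[0:400,0:640];P=np.stack([(uu-k[2])/k[0]*d,-(vv-k[3])/k[1]*d,-d,np.ones_like(d)],-1)@E.T
    p=f["p"].astype(int);
    tcp={"3":(.5573,.0715,.1034),"5":(.5568,.0718,.1025),"6":(.4821,.0978,.1161)}[t]
    yaw=np.radians({"3":74.66,"5":67.7,"6":67.7}[t]);x=np.array([np.cos(yaw),np.sin(yaw)]);y=np.array([x[1],-x[0]])
    q=P[...,:2]-np.array(tcp[:2]);X=q@x;Y=q@y;Z=P[...,2]-tcp[2]
    dark=(p.max(-1)<110)&(d>0)&(abs(Y)<.016)&(abs(X)<.06)&(Z>0.004)
    zs=np.sort(Z[dark]);print(t,dark.sum(),zs[[0,5,20,100]].round(4))
    for lo in np.arange(0.0,.08,.005):
        m=dark&(Z>=lo)&(Z<lo+.005)
        if m.sum()>3: print("  Z",round(lo,3),m.sum(),"X",X[m].min().round(3),X[m].max().round(3),"Y",Y[m].min().round(3),Y[m].max().round(3),"rows",np.nonzero(m)[0].min(),np.nonzero(m)[0].max())
E
```

```text
3 31848 [0.004  0.0053 0.0256 0.0303]
  Z 0.0 4 X 0.009 0.01 Y -0.005 -0.001 rows 234 239
  Z 0.02 13 X -0.006 0.007 Y -0.016 -0.004 rows 229 250
  Z 0.025 75 X -0.011 0.013 Y -0.011 -0.001 rows 242 256
  Z 0.03 232 X -0.018 0.019 Y -0.012 0.01 rows 243 281
  Z 0.035 229 X -0.018 0.02 Y -0.012 0.011 rows 247 284
  Z 0.04 290 X -0.018 0.02 Y -0.012 -0.001 rows 251 274
  Z 0.045 325 X -0.018 0.021 Y -0.012 0.011 rows 256 300
  Z 0.05 320 X -0.018 0.021 Y -0.012 0.009 rows 262 299
  Z 0.055 254 X -0.018 0.02 Y -0.012 0.011 rows 267 314
  Z 0.06 488 X -0.021 0.023 Y -0.013 0.012 rows 273 316
  Z 0.065 631 X -0.033 0.037 Y -0.014 0.007 rows 277 322
  Z 0.07 1260 X -0.038 0.041 Y -0.014 0.01 rows 281 338
  Z 0.075 2426 X -0.041 0.043 Y -0.014 0.012 rows 288 352
5 19248 [0.0047 0.0057 0.0237 0.0384]
  Z 0.005 8 X -0.008 0.01 Y -0.004 0.003 rows 237 246
  Z 0.02 24 X -0.007 0.009 Y -0.015 0.015 rows 231 279
  Z 0.025 25 X -0.004 0.008 Y -0.006 0.005 rows 251 264
  Z 0.035 112 X -0.042 0.044 Y -0.009 0.01 rows 254 286
  Z 0.04 342 X -0.054 0.055 Y -0.012 0.012 rows 254 295
  Z 0.045 497 X -0.
[... 342 characters left out ...]
 0.057 Y -0.013 -0.0 rows 294 318
6 31982 [0.0274 0.0277 0.0286 0.0324]
  Z 0.025 38 X -0.005 0.008 Y -0.011 -0.01 rows 242 243
  Z 0.03 176 X -0.011 0.014 Y -0.011 -0.006 rows 243 255
  Z 0.035 229 X -0.012 0.015 Y -0.011 -0.006 rows 247 259
  Z 0.04 257 X -0.012 0.015 Y -0.012 -0.006 rows 251 265
  Z 0.045 278 X -0.012 0.015 Y -0.012 -0.006 rows 257 270
  Z 0.05 318 X -0.012 0.015 Y -0.011 -0.006 rows 261 276
  Z 0.055 206 X -0.012 0.015 Y -0.011 -0.006 rows 266 278
  Z 0.06 472 X -0.014 0.018 Y -0.012 0.011 rows 273 317
  Z 0.065 509 X -0.028 0.031 Y -0.014 0.005 rows 277 319
  Z 0.07 1331 X -0.033 0.035 Y -0.014 0.012 rows 280 338
  Z 0.075 2073 X -0.036 0.039 Y -0.014 0.012 rows 288 344
```

The camera depth puts the shut fingertips about 27 mm above the reported TCP. That doubt only matters for where contact occurs, so I'll descend slowly and go by force.

Emit:
{"name": "step_arm", "arguments": {"steps": [[-0.6, 0.2, -2, 0, 0], [0, 0, -2, 0, 0], [0, 0, -2, 0, 0], [0, 0, -2, 0, 0], [0, 0, -1, 0, 0], [0, 0, 0, 0, 0]]}}

```text
clock: 12.25
tool_pos: [0.481, 0.0979, 0.1062]
orientation: [-2.609, -1.75, 0.001]
ft_force: [-0.5, 0.8, -0.3]
finger_gap: 0.001
```

Emit:
{"name": "step_arm", "arguments": {"steps": [[0, 0, -1, 0, 0], [0, 0, -1, 0, 0], [0, 0, -1, 0, 0]]}}

```text
clock: 12.55
tool_pos: [0.4812, 0.098, 0.1035]
orientation: [2.609, 1.75, 0.0]
ft_force: [0.0, 0.5, -0.1]
finger_gap: -0.002
```

Emit:
{"name": "step_arm", "arguments": {"steps": [[0, 0, -1, 0, 0], [0, 0, -1, 0, 0]]}}

```text
clock: 12.75
tool_pos: [0.4812, 0.098, 0.1014]
orientation: [2.609, 1.75, -0.0]
ft_force: [-0.1, -0.6, 0.0]
finger_gap: 0.0
```

```bash
python3 look.py 7 | tail -4; python3 st.py; python3 - <<'E'
from h import *
f=np.load("w7.npz")
p=f["p"][160:310,220:420,::-1];a=cv2.resize(p,None,fx=3,fy=3,interpolation=cv2.INTER_CUBIC)
q,_=r.get_image("side");b=cv2.resize(q[180:280,250:420,::-1],(600,353));cv2.imwrite("pics/m7.png",a);cv2.imwrite("pics/s7.png",b)
d=f["d"];k=f["k"];cal=dict(fx=k[0],fy=k[1],cx=k[2],cy=k[3],extrinsics=f["E"])
for v in range(220,262,5): print(v,[px2w("",u,v,depth=d[v,u],cal=cal).round(4).tolist() for u in (312,327)])
E
```

```text
{'clock': 12.75, 'joint_positions': [0.096, -0.09, 1.907, -0.0, 1.324, -1.085], 'joint_vel': [-0.002, 0.011, 0.01, 0.0, -0.021, -0.0], 'effort': [-0.002, -42.856, -47.569, -0.0, 0.042, 0.0], 'tool_pos': [0.481, 0.098, 0.101], 'orientation': [2.609, 1.75, -0.0], 'ft_force': [-0.123, -0.642, 0.043], 'wrist_torque': [0.035, -0.01, 0.046], 'finger_gap': 0.0}
[[0.379, -0.881, -0.283, 0.409], [0.925, 0.361, 0.117, 0.129], [-0.001, -0.306, 0.952, 0.268], [0.0, 0.0, 0.0, 1.0]]
pin_cap 0.74 [314.9 238. ] [0.4794 0.0968 0.104 ]
handle_grip 0.97 [322.4 356. ] [0.5565 0.0706 0.12  ]
t 13.05 yaw 67.7 turned 34.0 pos [0.4812 0.098  0.1015] F [ 0.48 -0.26 -0.26] T [ 0.005 -0.011 -0.013] e6 -0.0 gap -0.001
220 [[0.4691, 0.0989, 0.0982], [0.474, 0.1077, 0.0952]]
225 [[0.4706, 0.0984, 0.1031], [0.4743, 0.1073, 0.1029]]
230 [[0.4738, 0.097, 0.1031], [0.4774, 0.1061, 0.1034]]
235 [[0.4767, 0.0958, 0.104], [0.4809, 0.1047, 0.1028]]
240 [[0.4799, 0.0945, 0.1043], [0.4843, 0.1033, 0.1028]]
245 [[0.4701, 0.0994, 0.1332], [0.4727, 0.1071, 0.1342]]
250 [[0.47, 0.0996, 0.1392], [0.4721, 0.1072, 0.1411]]
255 [[0.4701, 0.0998, 0.1446], [0.4731, 0.1066, 0.1441]]
260 [[0.4704, 0.0998, 0.149], [0.473, 0.1066, 0.1494]]
```

View pics/m7.png

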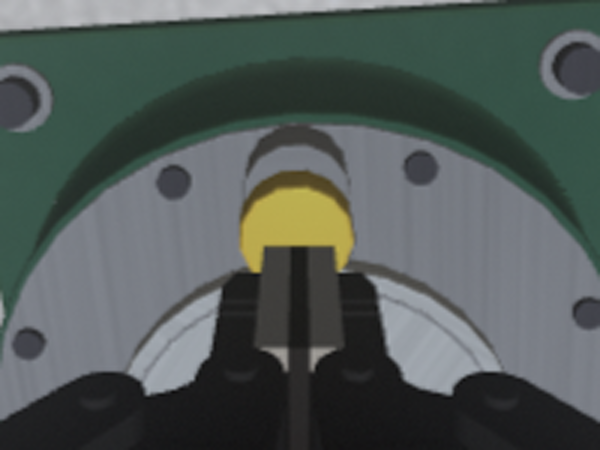

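View pics/s7.png

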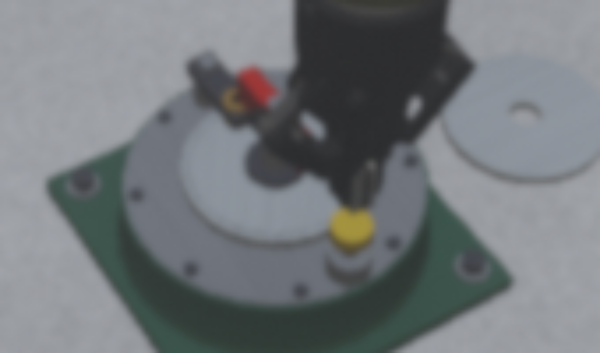

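No contact yet at TCP 0.1015: the cap top still measures 0.1035, and both views show the fingertips above the cap. I'll keep going down in guarded steps.

Emit:
{"name": "step_arm", "arguments": {"steps": [[0, 0, -1, 0, 0], [0, 0, -1, 0, 0], [0, 0, -1, 0, 0], [0, 0, -1, 0, 0]]}}

```text
clock: 13.5
tool_pos: [0.4811, 0.098, 0.0974]
orientation: [-2.609, -1.75, 0.0]
ft_force: [0.3, 0.5, 0.4]
finger_gap: 0.003
```

Emit:
{"name": "step_arm", "arguments": {"steps": [[0, 0, -1, 0, 0], [0, 0, -1, 0, 0], [0, 0, -1, 0, 0], [0, 0, -1, 0, 0]]}}

```text
clock: 13.9
tool_pos: [0.4812, 0.098, 0.0934]
orientation: [-2.609, -1.75, 0.0]
ft_force: [-0.2, 1.1, 0.2]
finger_gap: 0.002
```

```bash
python3 look.py 8 | grep -E "pin_cap|clock"; python3 - <<'E'
from h import *
f=np.load("w8.npz")
p=f["p"][160:310,220:420,::-1];cv2.imwrite("pics/m8.png",cv2.resize(p,None,fx=3,fy=3,interpolation=cv2.INTER_CUBIC))
d=f["d"];k=f["k"];cal=dict(fx=k[0],fy=k[1],cx=k[2],cy=k[3],extrinsics=f["E"])
for v in range(215,275,4): print(v,[px2w("",u,v,depth=d[v,u],cal=cal).round(4).tolist() for u in (312,327)])
E
```

```text
{'clock': 13.9, 'joint_positions': [0.096, -0.082, 1.915, -0.0, 1.309, -1.085], 'joint_vel': [-0.0, 0.01, 0.008, 0.0, -0.02, 0.001], 'effort': [0.0, -43.011, -47.265, -0.0, 0.043, 0.0], 'tool_pos': [0.481, 0.098, 0.093], 'orientation': [-2.609, -1.75, 0.0], 'ft_force': [-0.176, 1.13, 0.168], 'wrist_torque': [-0.044, 0.018, -0.009], 'finger_gap': 0.002}
215 [[0.4702, 0.0981, 0.0774], [0.4738, 0.108, 0.0783]]
219 [[0.4731, 0.0968, 0.077], [0.4771, 0.1067, 0.0771]]
223 [[0.4689, 0.0991, 0.0961], [0.4734, 0.1077, 0.0941]]
227 [[0.4695, 0.099, 0.1013], [0.4733, 0.1076, 0.1007]]
231 [[0.4713, 0.0983, 0.1031], [0.4749, 0.1069, 0.103]]
235 [[0.4737, 0.0973, 0.1033], [0.4774, 0.1059, 0.1029]]
239 [[0.4759, 0.0964, 0.104], [0.4797, 0.1049, 0.1034]]
243 [[0.4699, 0.0995, 0.1232], [0.473, 0.1071, 0.1233]]
247 [[0.47, 0.0995, 0.1278], [0.4732, 0.1069, 0.1275]]
251 [[0.4701, 0.0996, 0.1322], [0.4727, 0.1069, 0.1329]]
255 [[0.4703, 0.0997, 0.1361], [0.4732, 0.1066, 0.136]]
259 [[0.4701, 0.0999, 0.1405], [0.4723, 0.1068, 0.1416]]
263 [[0.4698, 0.1001, 0.145], [0.4723, 0.1067, 0.1452]]
267 [[0.4704, 0.1, 0.1476], [0.4728, 0.1064, 0.1479]]
271 [[0.4708, 0.0999, 0.1503], [0.4727, 0.1064, 0.1515]]
```

View pics/m8.png

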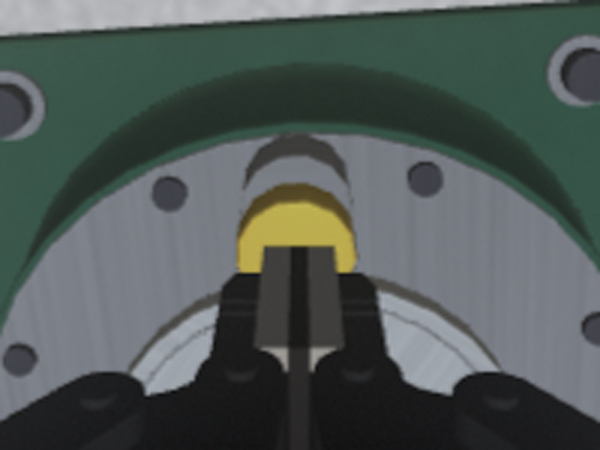

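The cap is still at 0.1035 and the fingertips are really at about 0.121, so the tip sits about 28 mm behind the reported TCP and I expect contact near TCP 0.076.

Emit:
{"name": "step_arm", "arguments": {"steps": [[0, 0, -2, 0, 0], [0, 0, -2, 0, 0], [0, 0, -2, 0, 0], [0, 0, -2, 0, 0], [0, 0, -1, 0, 0], [0, 0, -1, 0, 0], [0, 0, -1, 0, 0]]}}

```text
clock: 14.9
tool_pos: [0.4812, 0.098, 0.0825]
orientation: [2.609, 1.75, 0.0]
ft_force: [-0.3, -0.5, -0.4]
finger_gap: -0.002
```

Emit:
{"name": "step_arm", "arguments": {"steps": [[0, 0, -1, 0, 0], [0, 0, -1, 0, 0]]}}

```text
clock: 15.1
tool_pos: [0.4812, 0.098, 0.0805]
orientation: [2.609, 1.75, 0.0]
ft_force: [-0.7, -0.1, -0.1]
finger_gap: 0.001
```

Emit:
{"name": "step_arm", "arguments": {"steps": [[0, 0, -0.5, 0, 0], [0, 0, -0.5, 0, 0]]}}

```text
clock: 15.3
tool_pos: [0.4812, 0.098, 0.0795]
orientation: [2.609, 1.75, -0.0]
ft_force: [0.6, -0.2, -0.0]
finger_gap: -0.0
```

Emit:
{"name": "step_arm", "arguments": {"steps": [[0, 0, -0.5, 0, 0], [0, 0, -0.5, 0, 0]]}}

```text
clock: 15.5
tool_pos: [0.4812, 0.098, 0.0787]
orientation: [2.609, 1.75, 0.0]
ft_force: [-1.1, -0.3, 1.8]
finger_gap: 0.002
```

Emit:
{"name": "step_arm", "arguments": {"steps": [[0, 0, -0.5, 0, 0], [0, 0, -0.5, 0, 0]]}}

```text
clock: 15.7
tool_pos: [0.4812, 0.098, 0.0776]
orientation: [2.609, 1.75, 0.0]
ft_force: [-1.0, 0.3, 2.1]
finger_gap: -0.001
```

Contact at TCP about 0.079, about 2–3 N. I'll continue gently past the 3 mm mark.

Emit:
{"name": "step_arm", "arguments": {"steps": [[0, 0, -0.5, 0, 0], [0, 0, -0.5, 0, 0]]}}

```text
clock: 15.9
tool_pos: [0.4812, 0.098, 0.0765]
orientation: [2.609, 1.75, 0.0]
ft_force: [0.0, 1.0, 2.7]
finger_gap: -0.001
```

Emit:
{"name": "step_arm", "arguments": {"steps": [[0, 0, -0.5, 0, 0]]}}

```text
clock: 16.0
tool_pos: [0.4812, 0.098, 0.076]
orientation: [2.609, 1.75, 0.0]
ft_force: [-0.4, 0.2, 2.5]
finger_gap: 0.002
```

Emit:
{"name": "step_arm", "arguments": {"steps": [[0, 0, -0.5, 0, 0]]}}

```text
clock: 16.1
tool_pos: [0.4812, 0.098, 0.0755]
orientation: [2.609, 1.75, 0.0]
ft_force: [-0.6, 0.2, 2.0]
finger_gap: -0.001
```

Emit:
{"name": "step_arm", "arguments": {"steps": [[0, 0, -0.5, 0, 0]]}}

```text
clock: 16.2
tool_pos: [0.4812, 0.098, 0.075]
orientation: [2.609, 1.75, 0.0]
ft_force: [-0.3, 0.0, 3.3]
finger_gap: 0.003
```

Emit:
{"name": "step_arm", "arguments": {"steps": [[0, 0, -0.5, 0, 0]]}}

```text
clock: 16.3
tool_pos: [0.4812, 0.098, 0.0745]
orientation: [2.609, 1.75, 0.0]
ft_force: [-0.3, 0.3, 3.6]
finger_gap: -0.0
```

Emit:
{"name": "step_arm", "arguments": {"steps": [[0, 0, -0.5, 0, 0]]}}

```text
clock: 16.4
tool_pos: [0.4812, 0.098, 0.074]
orientation: [2.609, 1.75, 0.0]
ft_force: [-1.5, -1.1, 2.7]
finger_gap: 0.004
```

Past 3 mm and still only friction, so the pin is entering the notch. I'll carry on to home (TCP about 0.065).

Emit:
{"name": "step_arm", "arguments": {"steps": [[0, 0, -1, 0, 0], [0, 0, -1, 0, 0], [0, 0, -1, 0, 0]]}}

```text
clock: 16.7
tool_pos: [0.4812, 0.098, 0.0709]
orientation: [2.609, 1.75, 0.0]
ft_force: [-0.6, 0.5, 2.5]
finger_gap: -0.002
```

Emit:
{"name": "step_arm", "arguments": {"steps": [[0, 0, -1, 0, 0], [0, 0, -1, 0, 0], [0, 0, -1, 0, 0]]}}

```text
clock: 17.0
tool_pos: [0.4812, 0.098, 0.0679]
orientation: [2.609, 1.75, 0.0]
ft_force: [-0.3, 0.3, 2.7]
finger_gap: -0.0
```

Emit:
{"name": "step_arm", "arguments": {"steps": [[0, 0, -0.5, 0, 0], [0, 0, -0.5, 0, 0]]}}

```text
clock: 17.2
tool_pos: [0.4812, 0.098, 0.067]
orientation: [2.609, 1.75, 0.0]
ft_force: [0.5, 0.4, 2.9]
finger_gap: -0.002
```

Emit:
{"name": "step_arm", "arguments": {"steps": [[0, 0, -0.5, 0, 0]]}}

```text
clock: 17.3
tool_pos: [0.4812, 0.098, 0.0665]
orientation: [2.609, 1.75, 0.0]
ft_force: [-0.8, 0.4, 3.3]
finger_gap: -0.001
```

Emit:
{"name": "step_arm", "arguments": {"steps": [[0, 0, -0.5, 0, 0]]}}

```text
clock: 17.4
tool_pos: [0.4812, 0.098, 0.066]
orientation: [2.609, 1.75, 0.0]
ft_force: [-0.2, 1.0, 3.0]
finger_gap: 0.0
```

Emit:
{"name": "step_arm", "arguments": {"steps": [[0, 0, -0.3, 0, 0]]}}

```text
clock: 17.5
tool_pos: [0.4812, 0.098, 0.0657]
orientation: [2.609, 1.75, 0.0]
ft_force: [-0.4, 0.5, 2.8]
finger_gap: 0.004
```

Emit:
{"name": "step_arm", "arguments": {"steps": [[0, 0, -0.3, 0, 0]]}}

```text
clock: 17.6
tool_pos: [0.4812, 0.098, 0.0654]
orientation: [-2.609, -1.75, -0.0]
ft_force: [0.3, 0.2, 2.4]
finger_gap: -0.002
```

Emit:
{"name": "step_arm", "arguments": {"steps": [[0, 0, -0.3, 0, 0]]}}

```text
clock: 17.7
tool_pos: [0.4813, 0.098, 0.0652]
orientation: [2.609, 1.75, 0.0]
ft_force: [-1.6, 0.2, 5.8]
finger_gap: -0.003
```

Emit:
{"name": "step_arm", "arguments": {"steps": [[0, 0, -0.3, 0, 0]]}}

```text
clock: 17.8
tool_pos: [0.4813, 0.098, 0.0652]
orientation: [2.609, 1.75, 0.0]
ft_force: [-2.7, -0.8, 8.2]
finger_gap: -0.001
```

A firm stop at 0.0652, about 14 mm after contact, at 8 N: the pin is home. I'll withdraw upward and look.

Emit:
{"name": "step_arm", "arguments": {"steps": [[0, 0, 5, 0, 0], [0, 0, 30, 0, 0], [0, 0, 40, 0, 0], [-20, 0, 45, 0, 0], [-20, 0, 40, 0, 0], [0, 0, 0, 0, 1], [0, 0, 0, 0, 1], [0, 0, 0, 0, 1]]}}

```text
clock: 18.6
tool_pos: [0.4406, 0.0979, 0.2235]
orientation: [-2.608, -1.749, 0.003]
ft_force: [0.6, -0.0, 0.4]
finger_gap: 0.505
```

```bash
python3 look.py 9 | grep -E "pin_cap|handle"; sed -i 's/abs(P\[:,2\]-z)<.006/abs(P[:,2]-(z if n=="red" else .09))<.02/' seg.py; python3 seg.py 9; python3 st.py
```

```text
pin_cap 0.94 [329.9 217.1] [0.4738 0.0979 0.104 ]
handle_grip 0.91 [334.  291.9] [0.5549 0.0703 0.12  ]
red 324 323 z med 0.1286 top z 0.1286
 centre [540.5  77.9] [13.2 36.8] mean [0.5381 0.079 ]
 axis yaw -20.9 ratio [1.54561315e-05 9.40560378e-05]
yel 329 327 z med 0.0895 top z 0.0895
 centre [481.4  98.2] [24.1 23.5] mean [0.4811 0.0982]
 axis yaw -2.86 ratio [3.77439931e-05 3.82938274e-05]
t 18.9 yaw 67.7 turned 34.0 pos [0.4408 0.0979 0.2238] F [-0.04  1.38  0.93] T [-0.007 -0.002  0.025] e6 -0.0 gap 0.99
```

View pics/wrist9.png

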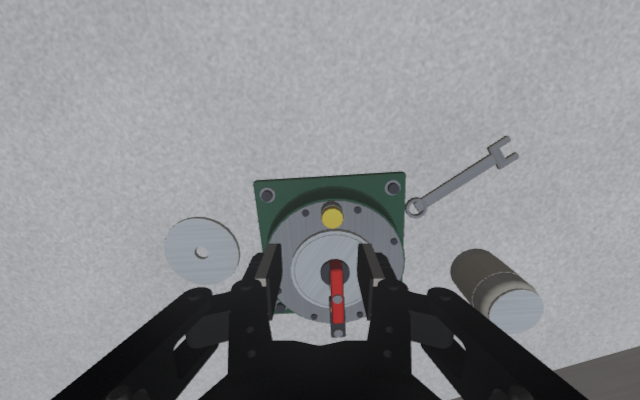

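The cap at (332,217) now measures 0.0895 (home is 0.090). The gripper is clear, and the tin, flange and spanner have not moved. Handing in.

```bash
python3 -c "
from workcell import r
print(r.finish_job())"
```

```text
the job is handed in; nothing more can be done
None
```

I turned the handle clockwise to the notch, pushed the lock pin home, backed the gripper clear and handed the job in. It reports no verdict, so success rests on my own checks below.

- **Notch:** drag was steady at about 0.29 N m, fell to 0.09, then climbed to 0.38, and I let go there. The bar sprang back about 1° and settled at a spindle angle of about 0.60 rad.
- **Pin:** pressed with shut fingers against about 3 N of friction. It passed the 3 mm point without resistance and stopped firmly about 14 mm down, at 8 N. Afterwards the cap top measured 0.0895 m, against 0.090 for home.
- **Last look:** the gripper is clear of everything. The tin, spare flange and spanner showed no visible shift, judged by eye only.

**Disagreements:**
- **Fingertips:** the shut tips lay about 25–28 mm farther back than the reported TCP, by camera depth and by where the cap was touched. The handle was therefore gripped near its top edge, and the bar lagged the tool by about 2°.
- **Drag reading:** 0.29 N m is slightly above the stated 0.10–0.25, perhaps a sensor offset.
- **Bar angle:** the last reading was -20.9°, against -19.1° just after release, but part of the bar was hidden, so I rate that reading as less reliable.

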